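# Load the carving jig and hold its keeper at the mark

## Robot

A 6-joint arm with a two-finger parallel gripper is mounted at the origin on the work surface. World frame = base frame: x ahead of the robot, y to its left, z up, the work surface at z = 0. Lengths are in m, angles in degrees, forces in N, time in s.
With the tool pointing down it reaches from about 0.3 to 0.75 m from the base axis. Payload 8.5 kg.
Tool frame: the origin (TCP) lies on the centre line of the jaws, within the pads' length; the fingertips stand 14 mm ahead of it and the grasp point (between the pads) lies 5 mm behind it; z points along the fingers, x is the direction in which the jaws open and shut, and the axes are right-handed (so a half turn about z gives the same grasp; the last joint's range is limited). The gripper opens to 85 mm and grips with 20 to 120 N. Pads are 22 mm wide; open, the fingers measure 114 mm over their backs; the gripper's body (76 mm by 85 mm) begins 54 mm behind the grasp point. The pads swing forward as they close: fully open they stand 13 mm farther back than shut.
Start: joints at [-76.794, 21.807, 74.336, -0, 83.858, -12.336], TCP at [0.237, -0.496, 0.245] pointing down, gripper open.
Joint ranges: [-178.18, 178.18], [-50.72, 133.34], [12.68, 142.11], [-81.47, 261.47], [9.98, 163.14], [-165.26, 165.26]. Speed limits (degrees/s): [136.94, 136.94, 180, 180, 180, 180].

## Interface

Orientations are given as a 3x3 rotation matrix whose columns are the frame's x, y, z axes.
In Python, from rig import * gives the robot as it stands.
- The arm moves only by the shell command python3 -m crank 'ROWS' [FORCE]. ROWS is JSON, one flat list of numbers, 7 for each row, row after row: the turn, a rotation vector about the world's x, y, z in rad, then the shift along the world's x, y, z in m, then the opening in per cent of the stroke, from 0 (shut) to 100 (fully open). A call has 1 to 20 rows; each row shifts and turns the commanded pose from where the row before left it; what a row does not reach is not made up. A row lasts 1/10 s, in which the tool goes at most 50 mm and 8.59 degrees, less where a joint would pass 70% of its speed; a pose out of reach is approached as far as the arm can. A call is refused whole if a number of a shift passes 0.05 or a number of a turn 0.15, either way. A call with a gripper value outside its range is refused whole. The fingers move at their own pace and stop on an object; FORCE is the grip in N (left out, the last holds). Time passes only in rows, so rows that do not move let the fingers close. It gives the time, the measured TCP pose, the force and the opening at its end, in the units of the state.
- observe(): the state, without advancing time (a new reading comes with each control period).
- get_image(name): name is "scene" or "top" or "wrist"; returns a dict with "frame" (420x560x3 uint8, red, green, blue), "fov_y" (degrees; the focal length in pixels is half the picture's height over the tangent of half this angle, whatever the lens; pixels are square), "cx", "cy" (the principal point, pixels), "world_to_cam" (4x4, takes a point from world to camera coordinates). Camera axes: x right, y up, looking along -z (the intrinsics and any distortion apply to the point x, -y, -z); pixel columns grow to the right and rows downward; lengths in m; the calibration is good to about 2 mm. The wrist camera is an equidistant fisheye: a pixel r from the principal point sees the ray r / f radians off the axis. A picture is of the moment at which its call begins. There is no depth.
- close_job(): hands the job in, once; it reports no verdict.
The state is a dict: "time_s": time; "q": joint angles; "qvel": joint speeds; "joint_efforts": joint torques, N m; "position": TCP position; "tool_rot": TCP orientation; "ft_force": force on the tool from outside, world axes, zero at the start; "wrist_torque": the same for the moment, N m; "grip_width": finger opening in m.
Only numpy, scipy, OpenCV 4.12 (cv2) and the standard library are available. Lean on these libraries where they do the work, as an engineer would, in place of code of your own. Each camera call takes 0.05 s, during which the arm holds its last target. There are 200 camera calls.

## Task

One turned rosette lies with its small round boss up: set that one in the round pocket of the holding jig, flange seated flat at the bottom and boss still up, and let go of it while the fork-shaped keeper is still back. Then pull the jig's spring-return wooden handle towards the robot until the pointer on the slide's side bar stands level with the dark ridge of the small brass mark on the jig's edge, so that the fork covers the flange, and finish while still gripping the handle and holding it there, since it springs back if let go. Leave the other rosette, which lies boss down, and everything else on the bench as they are.

Things in the scene. Friction and masses are not known exactly. Their poses are not given: they have to be found in the camera images.
- jig: wooden holding jig fixed to the bench, 30 mm high; origin on the bench under the centre of its round pocket, z up, x from handle to pocket (away from the robot). Block from x = -100 to +225 mm, y = -110 to +110. Guides over the slide's side bars (x = -20 to +30, y = -66 and +66, 24 mm wide) rise to 45 mm; two spring barrels behind x = 134 rise to 50 mm
- pocket (a point): centre of the floor of the jig's round pocket, 22 mm above the bench; the pocket is 86 mm across, 8 mm deep, bevelled at the mouth; its axes are the jig's
- slide: steel U-shaped slide of the jig: fork keeper at the rear, handle in front. Axes as the jig's; at rest its origin is the jig's; pulled, it moves to the jig's -x, stop at 85 mm. A spring pulls it back: 5 N at rest, 1.2 N more per 10 mm. Two tines at y = -33 and +33 mm, 12 wide, 36 to 42 above the bench, tips at x = +46 mm at rest; pulled, they pass 4 mm over a seated flange, beside its boss
- handle (a point): middle of the slide's wooden handle: round bar 22 mm thick, 110 mm long, along the jig's y, 55 mm above the bench, at x = -140 mm of the slide. Two 10 mm struts hold it 42 mm either side of this point; between them it is free, with 35 mm to the slide's cross bar behind it (41 mm high). Pinch it from above, closing along the jig's x
- pointer (a point): tip of the small steel pointer that sticks out of the slide's side bar on the jig's +y side, 37 mm above the bench; moves with the slide
- mark: small brass saddle 18 x 20 mm fixed on the jig's top near its +y edge, with a dark raised ridge (3 mm wide, 9 mm high) across its middle. Origin on the jig's top under the ridge, axes as the jig's; with the pointer level with the ridge, the pointer's x in this frame is 0. The mark is 35 to 55 mm nearer the handle than the pointer at rest
- rosette: the rosette to load, light turned wood, lying boss up: flange 80 mm across and 10 mm thick (lower edge bevelled 3 mm), on it a round boss 44 mm across, rising to 34 mm in all, with small carved beads. Origin at the centre of the flange's underside, z up through the boss. About 90 g
- spare: a second rosette of the same sizes and wood lying the other way up, boss down, with its flat back showing 34 mm above the bench; origin on the bench under its centre. Leave alone
- chisel_a: carving chisel, 225 mm long, wooden handle 24 mm thick, lying on the bench along its x; origin at the handle's ferrule. Leave alone
- chisel_b: a second, narrower chisel like chisel_a. Leave alone
- chisel_c: a third, wider chisel like chisel_a. Leave alone
- mallet: round wooden carver's mallet standing on its head, 235 mm high, 84 mm across; origin at the centre of its foot. Leave alone
- offcut: wooden offcut 150 x 50 x 45 mm, origin at the centre of its underside. Leave alone
- pencil: pencil 170 mm long, 8 mm thick, lying along its x. Leave alone
- glue: white glue bottle 56 mm across, 150 mm high, standing. Leave alone
Mind the look-alikes: they are no part of the job. What is shaped like the rosette but orange or red is not meant.

How it is judged (in metres and radians):
On the way:
1. the rosette that lay boss up is seated in the pocket, boss up, and let go, with the slide still back at rest (horizontal distance between rosette and pocket below 0.006 m and z of rosette in the frame of pocket between -0.003 and 0.003 m and angle between rosette's own z axis and vertical below 0.08 rad and linear speed of rosette below 0.02 m/s and contact force between rosette and the arm below 0.2 N and contact force between rosette and the fingers below 0.2 N and x of slide in the frame of jig above -0.01 m), for 0.2 s.
At the end, for the whole second after the job is handed in: The rosette sits boss up in the pocket (centre within 6 mm, height within 3 mm, tilt under 0.08 rad), at rest and not touched by the robot; the slide is held still by the fingers (over 3 N) with its pointer within 5 mm of the mark's ridge and its keeper not jammed against the rosette (under 2 N) (horizontal distance between rosette and pocket below 0.006 m and z of rosette in the frame of pocket between -0.003 and 0.003 m and angle between rosette's own z axis and vertical below 0.08 rad and linear speed of rosette below 0.02 m/s and contact force between rosette and the arm below 0.2 N and contact force between rosette and the fingers below 0.2 N and x of pointer in the frame of mark between -0.005 and 0.005 m and linear speed of slide below 0.01 m/s and contact force between the fingers and slide above 3 N and contact force between slide and rosette below 2 N); the arm keeps its last pose, push and grip.
It fails at once if the other rosette or another thing on the bench is moved by more than 25 mm (distance of any of spare, chisel_a, chisel_b, chisel_c, mallet, offcut, pencil, glue from where it was at the start of the episode above 0.025 m).
It also fails if it takes over 58 s, if anything falls off the work surface, if the arm or the gripper's body presses on something with over 40 N, if the wrist force passes 120 N, or if a joint passes its speed limit or range.

## Working session

There is one attempt and no reset: what is moved stays moved. The work goes in short steps, Python scripts to look and compute and a shell command to move; the robot and the scene stay as the last step left them, time stands still between calls to the robot, and variables do not carry over. Pictures are saved under pics/ and viewed, about 8 in all and at most 12, crops included, and the job is handed in when it is done.

```bash
mkdir -p pics
cat > h.py <<'E'
from rig import *
import numpy as np, cv2, pickle
def snap(name,fn):
    d=get_image(name); cv2.imwrite('pics/'+fn+'.png',d['frame'][:,:,::-1]); pickle.dump(d,open('pics/'+fn+'.pkl','wb')); return d
def load(fn): return pickle.load(open('pics/'+fn+'.pkl','rb'))
def ray(d,u,v,fish=False):
    f=d['frame'].shape[0]/2/np.tan(np.radians(d['fov_y']/2))
    a=np.array([u-d['cx'],v-d['cy']])
    if fish:
        r=np.hypot(*a); t=r/f; s=np.sin(t)/max(r,1e-9); c=np.array([a[0]*s,-a[1]*s,-np.cos(t)])
    else: c=np.array([a[0]/f,-a[1]/f,-1])
    W=np.array(d['world_to_cam']); R=W[:3,:3]; o=-R.T@W[:3,3]
    return o,R.T@c
def px(d,u,v,z,fish=False):
    o,r=ray(d,u,v,fish); return o+r*(z-o[2])/r[2]
def proj(d,p,fish=False):
    f=d['frame'].shape[0]/2/np.tan(np.radians(d['fov_y']/2))
    W=np.array(d['world_to_cam']); c=W[:3,:3]@np.array(p)+W[:3,3]
    a=np.array([c[0],-c[1]])
    if fish:
        r=np.hypot(*a); a=a/r*np.arctan2(r,-c[2])*f
    else: a=a/-c[2]*f
    return a+[d['cx'],d['cy']]
E
python3 - <<'E'
from h import *
a=snap('top','top0');b=snap('scene','scene0')
for d in(a,b): print({k:v for k,v in d.items() if k!='frame'})
t=cv2.resize(a['frame'],(800,600),interpolation=cv2.INTER_CUBIC);cv2.imwrite('pics/t0.png',t[:,:,::-1])
s=cv2.resize(b['frame'],(800,600),interpolation=cv2.INTER_CUBIC);cv2.imwrite('pics/s0.png',s[:,:,::-1])
E
```

```text
{'fov_y': 45.855813751256974, 'cx': 280.9580575574462, 'cy': 210.99791953729533, 'world_to_cam': array([[-1.42548333e-03, -9.99873729e-01,  1.58270238e-02,
        -2.66203335e-02],
       [ 9.88499795e-01,  9.84381065e-04,  1.51219002e-01,
        -4.91048758e-01],
       [-1.51215487e-01,  1.58605700e-02,  9.88373572e-01,
        -1.28067990e+00],
       [ 0.00000000e+00,  0.00000000e+00,  0.00000000e+00,
         1.00000000e+00]])}
{'fov_y': 53.062615936036025, 'cx': 279.7434054122495, 'cy': 204.9961871556297, 'world_to_cam': array([[ 0.77371036,  0.63338323, -0.01407   , -0.38575126],
       [-0.40073361,  0.50647668,  0.76347492,  0.14344778],
       [ 0.49069834, -0.58507013,  0.6456842 , -1.69871794],
       [ 0.        ,  0.        ,  0.        ,  1.        ]])}
```

View pics/t0.png

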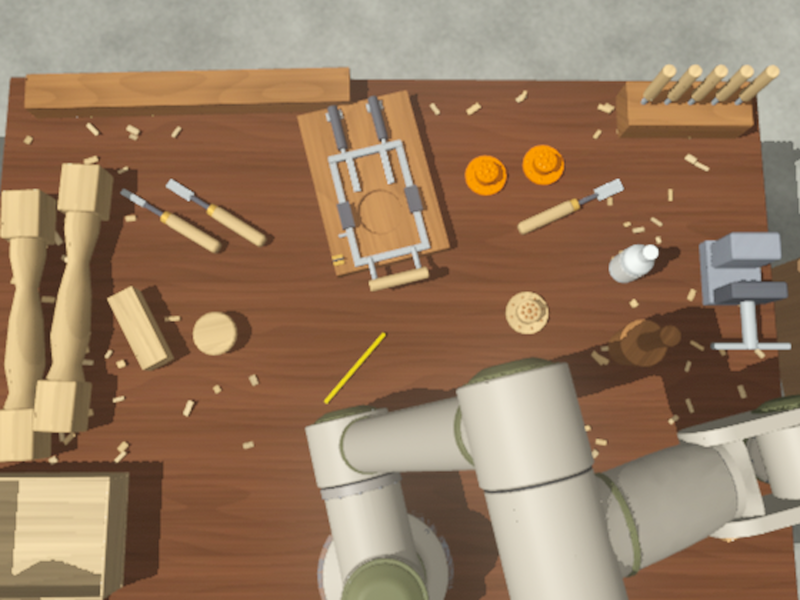

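View pics/s0.png

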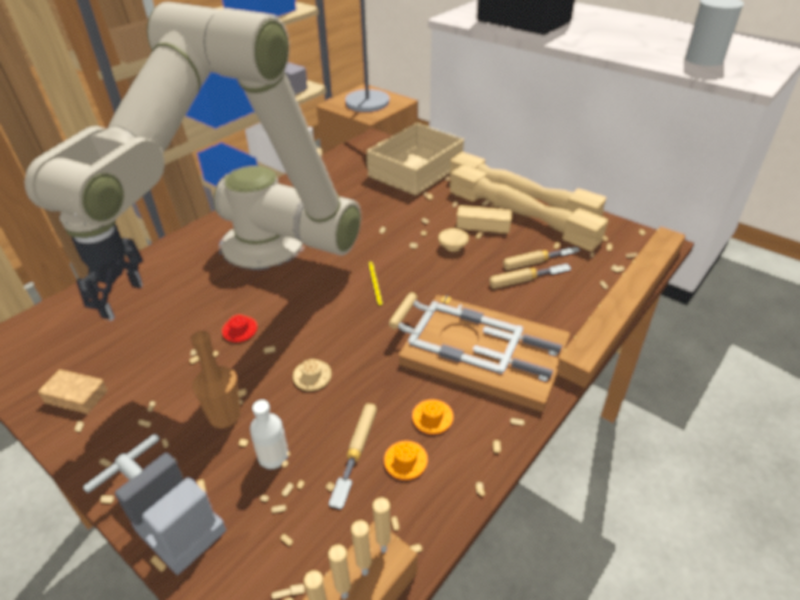

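Candidates in the top view (800 px scale):
- Wooden rosette, boss up, at (527,313).
- Wooden disc, flat back up, at (215,333). This is the spare.
- Orange look-alikes at (486,175) and (543,164).
- Red one, seen only in the scene view at (239,329).

I choose (527,313) and check it in a close crop.

Run:
```python
from h import *
d=load('top0')['frame']
def crop(x,y,w,h,s): 
    return cv2.resize(d[y:y+h,x:x+w],None,fx=s,fy=s,interpolation=cv2.INTER_CUBIC)
J=crop(200,58,120,150,4); R=crop(340,190,60,60,3)
c=np.zeros((600,680,3),np.uint8); c[:,:480]=J; c[:180,490:670]=R
cv2.imwrite('pics/c0.png',c[:,:,::-1])
```

```text
(no output)
```

View pics/c0.png

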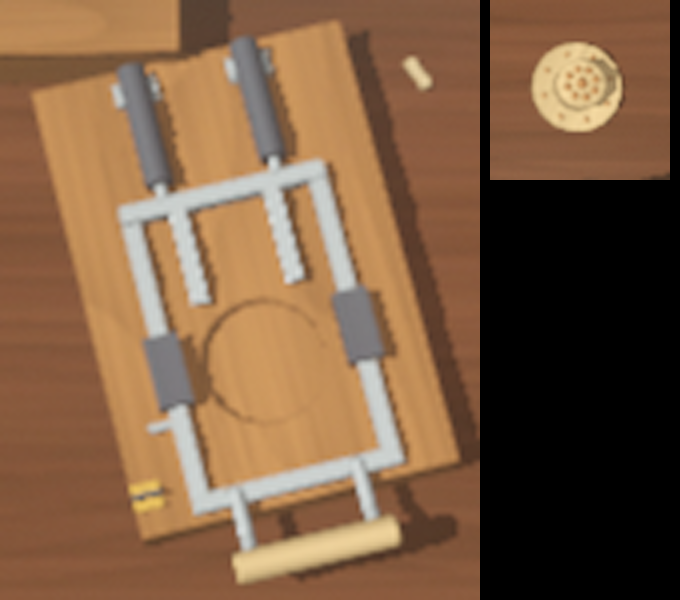

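The close crop confirms the choice: wooden, boss up and beaded. Jig features in the crop:
- block corners (35,92), (338,20), (460,462), (143,540)
- handle centre (317,550)
- pointer tip (150,428)
- ridge about (147,495)
- tine tips (200,303) and (295,280)

```bash
cat >> h.py <<'E'
from scipy.optimize import least_squares
def fitjig(d,obs,fish=False):
    def T(p,q): c,s=np.cos(p[2]),np.sin(p[2]); return [p[0]+c*q[0]-s*q[1],p[1]+s*q[0]+c*q[1],q[2]]
    f=lambda p:np.concatenate([proj(d,T(p,q),fish)-uv for q,uv in obs])
    r=least_squares(f,[.6,0,.2],loss='soft_l1'); return r.x,r.fun.reshape(-1,2),T
E
python3 - <<'E'
from h import *
d=load('top0')
J=lambda u,v:np.array([200+(u+.5)/4-.5,58+(v+.5)/4-.5])
obs=[((.225,.11,.03),J(35,92)),((.225,-.11,.03),J(338,20)),((-.1,-.11,.03),J(460,462)),((-.1,.11,.03),J(143,540)),((-.14,.055,.058),J(237,570)),((-.14,-.055,.058),J(398,530)),((.046,.033,.042),J(201,303)),((.046,-.033,.042),J(295,281)),((0,0,.03),J(264,362))]
p,r,T=fitjig(d,obs); print(p,np.degrees(p[2])); print(r.round(2))
P=px(d,*J(149,428),.037)[:2];M=px(d,*J(147,494),.039)[:2]
c,s=np.cos(p[2]),np.sin(p[2]);R=np.array([[c,-s],[s,c]])
print('pointer',R.T@(P-p[:2]),'mark',R.T@(M-p[:2]), 'handle',T(p,(-.14,0,.055)))
K=lambda u,v:np.array([340+(u-490+.5)/3-.5,190+(v+.5)/3-.5])
print('ros flange',px(d,*K(577,87),.01),'boss top',px(d,*K(582,83),.034))
print(observe()['position'],observe()['tool_rot'])
E
```

```text
[0.66610888 0.01359825 0.24952201] 14.29655818286488
[[-0.6   0.37]
 [ 0.4   0.35]
 [-0.15 -0.16]
 [-0.06 -0.04]
 [-0.34 -0.07]
 [-0.01 -0.18]
 [ 0.11  0.15]
 [ 0.23 -0.06]
 [ 0.39 -0.29]]
pointer [-0.02805112  0.087772  ] mark [-0.07224215  0.09969643] handle [np.float64(0.5304445992502731), np.float64(-0.02097346261173316), 0.055]
ros flange [ 0.47445103 -0.26509631  0.01      ] boss top [ 0.47474408 -0.26497529  0.034     ]
[ 0.23707373 -0.49602001  0.24476516] [[ 4.31153723e-01 -9.02278428e-01 -3.24222115e-04]
 [-9.02277561e-01 -4.31153768e-01  1.27731493e-03]
 [-1.29228329e-03 -2.58180749e-04 -9.99999132e-01]]
```

```bash
python3 -m crank '[0,0,0.1375,0.01,0.04,0.02,80, 0,0,0.1375,0.01,0.04,0.02,80, 0,0,0.1375,0.02,0.04,0.02,80, 0,0,0.1375,0.03,0.04,0,80, 0,0,0.1375,0.03,0.03,0,80, 0,0,0.1375,0.03,0.02,0,80, 0,0,0.1375,0.03,0.01,0,80, 0,0,0.1375,0.03,0.01,0,80, 0,0,0.1375,0.025,0.001,-0.03,80, 0,0,0.1375,0.0225,0,-0.04,80, 0,0,0,0,0,-0.04,80, 0,0,0,0,0,-0.04,80, 0,0,0,0,0,-0.04,80, 0,0,0,0,0,0,80, 0,0,0,0,0,0,80]' 30
python3 - <<'E'
from h import *
d=snap('wrist','w1'); print(d['fov_y'])
s=cv2.resize(d['frame'],(800,600),interpolation=cv2.INTER_CUBIC);cv2.imwrite('pics/w1b.png',s[:,:,::-1])
print(proj(d,(.4746,-.265,.034),True)*800/560,proj(d,(.4746,-.265,.01),True)*800/560)
E
```

```text
time_s: 1.6
position: [0.4749, -0.2655, 0.116]
tool_rot: [[0.969, 0.247, -0.0], [0.247, -0.969, 0.0], [-0.0, -0.0, -1.0]]
ft_force: [0.6, -0.5, 1.5]
grip_width: 0.0681
65.70646984690485
[397.29419146 319.71934177] [397.26596941 303.54799896]
```

View pics/w1b.png

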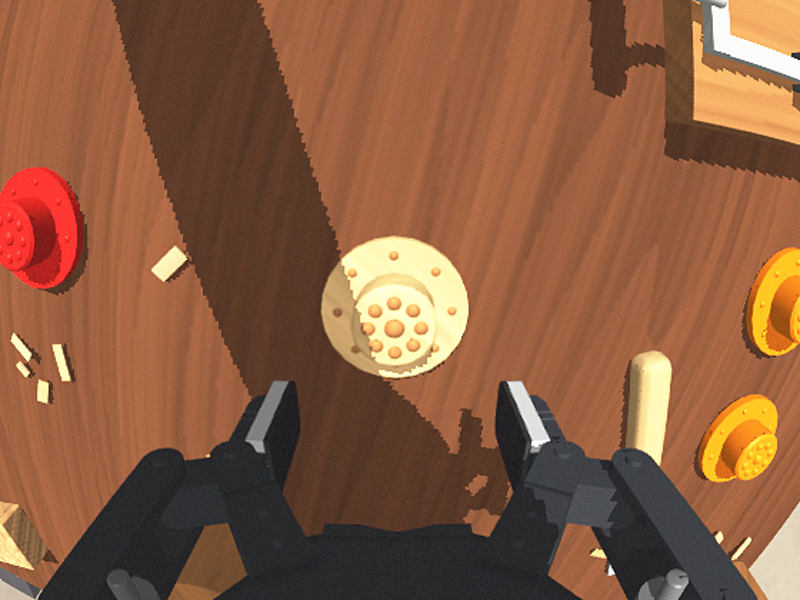

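The wrist view shows the wooden rosette boss up. Its boss top is centred at about (394,326) and its flange at (395,307). The handle point is next, but first I refine the rosette position from these.

Run:
```python
from h import *
d=load('w1')
im=cv2.cvtColor(d['frame'],cv2.COLOR_RGB2HSV)
k=.7
for u,v,z in((394,326,.034),(394.5,328,.036),(395,307,.01)): print(px(d,(u+.5)*k-.5,(v+.5)*k-.5,z,True))
# TCP projection
o=observe();print(o['position'],proj(d,o['position'],True)/k)
```

```text
[ 0.47372415 -0.26850399  0.034     ]
[ 0.47403083 -0.26867621  0.036     ]
[ 0.4737652  -0.26710878  0.01      ]
[ 0.47534368 -0.26586256  0.11708986] [399.015918   414.80788187]
```

```bash
python3 -m crank '[0,0,0,-0.001,-0.001,-0.03,80, 0,0,0,0,0,-0.03,80, 0,0,0,0,0,-0.015,80, 0,0,0,0,0,-0.011,80, 0,0,0,0,0,0,80,0,0,0,0,0,0,80]' 30
python3 -m crank '[0,0,0,0,0,0,40, 0,0,0,0,0,0,40, 0,0,0,0,0,0,40, 0,0,0,0,0,0,40,0,0,0,0,0,0,40, 0,0,0,0,0,0,40, 0,0,0,0,0,0,40, 0,0,0,0,0,0,40]' 30
python3 - <<'E'
from h import *
d=snap('wrist','w2')
s=cv2.resize(d['frame'],(800,600),interpolation=cv2.INTER_CUBIC);cv2.imwrite('pics/w2b.png',s[150:600,150:650,::-1])
E
```

```text
time_s: 2.25
position: [0.4743, -0.2668, 0.0307]
tool_rot: [[0.969, 0.247, 0.002], [0.247, -0.969, -0.002], [0.001, 0.002, -1.0]]
ft_force: [1.1, 0.1, -0.2]
grip_width: 0.0685
time_s: 3.05
position: [0.4741, -0.2666, 0.0306]
tool_rot: [[0.969, 0.247, 0.002], [0.247, -0.969, -0.001], [0.001, 0.002, -1.0]]
ft_force: [-0.4, 0.3, 7.1]
grip_width: 0.0431
```

View pics/w2b.png

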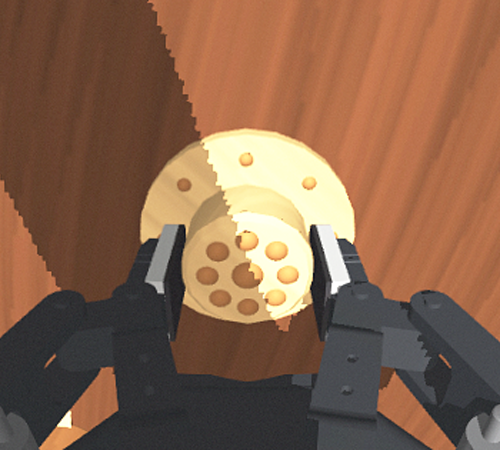

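Gripped: the opening stopped at 43 mm, with the boss between the pads at crop (247,268). The upward force of 7 N suggests the tips touch the flange. I lift and carry it over the pocket.

```bash
python3 -m crank '[0,0,0,0,0,0.01,40, 0,0,0,0,0,0.02,40, 0,0,0,0,0,0.03,40, 0,0,0,0,0,0.03,40, 0,0,0,0.016,0.024,0,40, 0,0,0,0.016,0.024,0,40, 0,0,0,0.016,0.024,0,40, 0,0,0,0.016,0.024,0,40, 0,0,0,0.016,0.024,0,40, 0,0,0,0.016,0.024,0,40, 0,0,0,0.016,0.024,0,40, 0,0,0,0.016,0.024,0,40, 0,0,0,0.016,0.024,0,40, 0,0,0,0.016,0.024,0,40, 0,0,0,0.016,0.02,0,40, 0,0,0,0.016,0.02,0,40,0,0,0,0,0,-0.02,40, 0,0,0,0,0,0,40,0,0,0,0,0,0,40,0,0,0,0,0,0,40]' 30
python3 - <<'E'
from h import *
d=snap('wrist','w3')
s=cv2.resize(d['frame'],(800,600),interpolation=cv2.INTER_CUBIC);cv2.imwrite('pics/w3b.png',s[:,:,::-1])
o=observe(); z=o['position'][2]-.0306
print(o['position'],o['ft_force'])
t=np.linspace(0,2*np.pi,8,endpoint=False)
for (x,y,zz,r) in((.666,.0136,.03,.043),(o['position'][0],o['position'][1],z+.034,.022),(o['position'][0],o['position'][1],z+.01,.04)):
  print(zz,np.array([proj(d,(x+r*np.cos(a),y+r*np.sin(a),zz),True)/.7 for a in t]).round(0).tolist())
E
```

```text
time_s: 5.1
position: [0.6658, 0.0132, 0.1006]
tool_rot: [[0.969, 0.247, 0.001], [0.247, -0.969, -0.0], [0.001, 0.001, -1.0]]
ft_force: [0.9, 0.4, -0.7]
grip_width: 0.0428
[0.66582397 0.0132571  0.10054283] [-0.20086671  0.46181729 -0.50625446]
0.03 [[485.0, 349.0], [480.0, 284.0], [422.0, 240.0], [348.0, 251.0], [308.0, 307.0], [322.0, 371.0], [377.0, 406.0], [442.0, 397.0]]
0.10394283216154591 [[463.0, 430.0], [459.0, 386.0], [416.0, 358.0], [361.0, 365.0], [331.0, 402.0], [341.0, 445.0], [382.0, 468.0], [431.0, 463.0]]
0.07994283216154591 [[500.0, 403.0], [495.0, 329.0], [427.0, 279.0], [338.0, 292.0], [291.0, 356.0], [310.0, 426.0], [373.0, 464.0], [449.0, 455.0]]
```

View pics/w3b.png

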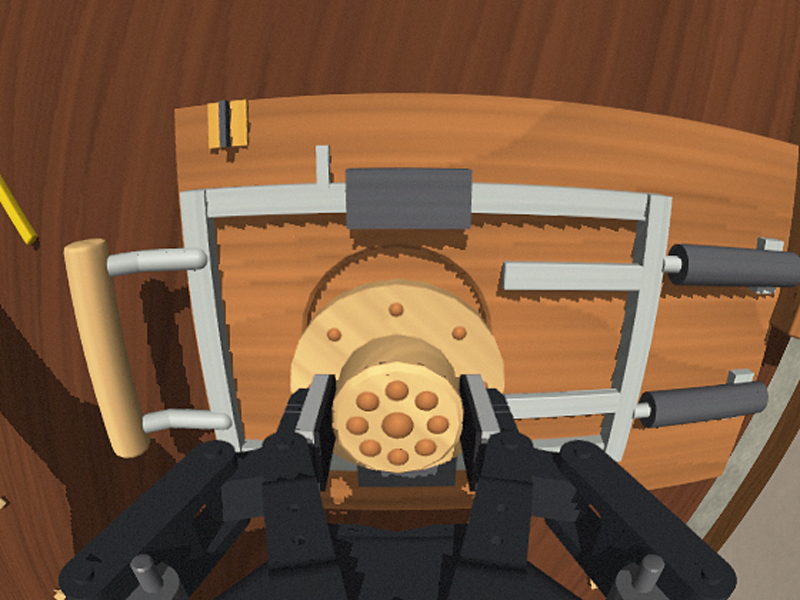

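The wrist view shows the gripped rosette (boss centre about (397,418)), the pocket rim behind it, the slide, the pointer tip at (322,147) and the ridge at (224,124). I fit the jig in this same view to compare.

Run:
```python
from h import *
d=load('w3'); K=lambda u,v:np.array([(u+.5)*.7-.5,(v+.5)*.7-.5])
W=np.array(d['world_to_cam']);print('cam',-W[:3,:3].T@W[:3,3])
obs=[((-.1,.11,.03),K(175,109)),((.046,.039,.042),K(506,262)),((.046,.027,.042),K(504,290)),((-.02,.078,.045),K(346,169)),((.03,.078,.045),K(470,168)),((0,.045,.03),K(398,245)),((-.14,.055,.066),K(85,243)),((-.14,-.055,.066),K(130,458))]
p,r,T=fitjig(d,obs,True);print(p,np.degrees(p[2]));print(r.round(1))
c,s=np.cos(p[2]),np.sin(p[2]);R=np.array([[c,-s],[s,c]])
P=px(d,*K(322,147),.037,True)[:2];M=px(d,*K(224,124),.039,True)[:2]
print('pointer',R.T@(P-p[:2]),'mark',R.T@(M-p[:2]))
z=.0702
f=[px(d,*K(291,388),z+.008,True),px(d,*K(504,388),z+.008,True)]
# rosette centre fit in wrist: flange top edge & boss edges
def res(q):
    o=[]
    t=np.linspace(0,2*np.pi,120)
    F=np.array([proj(d,(q[0]+.04*np.cos(a),q[1]+.04*np.sin(a),z+.01),True)/.7 for a in t])
    B=np.array([proj(d,(q[0]+.022*np.cos(a),q[1]+.022*np.sin(a),z+.034),True)/.7 for a in t])
    return [F[:,0].min()-291,F[:,0].max()-504,F[:,1].min()-282,B[:,0].min()-332,B[:,0].max()-463,B[:,1].max()-472]
q=least_squares(res,[.666,.013],diff_step=1e-3);print('rosette',q.x,q.fun.round(1),observe()['position'])
```

```text
cam [0.64514001 0.0926211  0.22923205]
[0.6667092  0.00960023 0.25188658] 14.432038209947022
[[ 0.  -0.4]
 [ 0.2  0.3]
 [ 0.3 -0.3]
 [ 0.2 -0.3]
 [ 2.2  0.6]
 [-0.5 -2. ]
 [-9.9  3. ]
 [-3.9  1.1]]
pointer [-0.03073236  0.08697729] mark [-0.07236461  0.0994388 ]
rosette [0.66612551 0.0115042 ] [-1.5  1.3 -1.1 -2.8  2.9  2.3] [0.66582397 0.0132571  0.10054283]
```

```bash
python3 -m crank '[0,0,0,0,-0.0016,-0.015,40, 0,0,0,0,0,-0.015,40, 0,0,0,0,0,-0.01,40, 0,0,0,0,0,-0.003,40, 0,0,0,0,0,0,40,0,0,0,0,0,0,40]'
python3 -m crank '[0,0,0,0,0,-0.001,40, 0,0,0,0,0,-0.001,40, 0,0,0,0,0,-0.001,40, 0,0,0,0,0,-0.001,40,0,0,0,0,0,0,40,0,0,0,0,0,0,40]'
```

```text
time_s: 5.75
position: [0.666, 0.0121, 0.0571]
tool_rot: [[0.969, 0.247, 0.001], [0.247, -0.969, -0.0], [0.001, 0.0, -1.0]]
ft_force: [-0.4, 0.3, -1.6]
grip_width: 0.0426
time_s: 6.35
position: [0.6657, 0.0122, 0.0527]
tool_rot: [[0.969, 0.247, 0.0], [0.247, -0.969, -0.0], [0.0, 0.0, -1.0]]
ft_force: [-2.6, 0.7, 3.8]
grip_width: 0.0425
```

Contact is at the expected height (TCP 0.0527). I release and rise.

```bash
python3 -m crank '[0,0,0,0,0,0,60, 0,0,0,0,0,0,65, 0,0,0,0,0,0,70, 0,0,0,0,0,0,70, 0,0,0,0,0,0,70, 0,0,0,0,0,0.02,70, 0,0,0,0,0,0.03,70, 0,0,0,0,0,0.03,70,0,0,0,0,0,0,70,0,0,0,0,0,0,70]'
python3 - <<'E'
from h import *
d=snap('wrist','w4')
s=cv2.resize(d['frame'],(800,600),interpolation=cv2.INTER_CUBIC);cv2.imwrite('pics/w4b.png',s[:,:,::-1])
E
```

```text
time_s: 7.35
position: [0.6657, 0.0122, 0.1327]
tool_rot: [[0.969, 0.247, 0.001], [0.247, -0.969, -0.0], [0.001, 0.0, -1.0]]
ft_force: [-0.3, 0.5, -0.8]
grip_width: 0.0599
```

View pics/w4b.png

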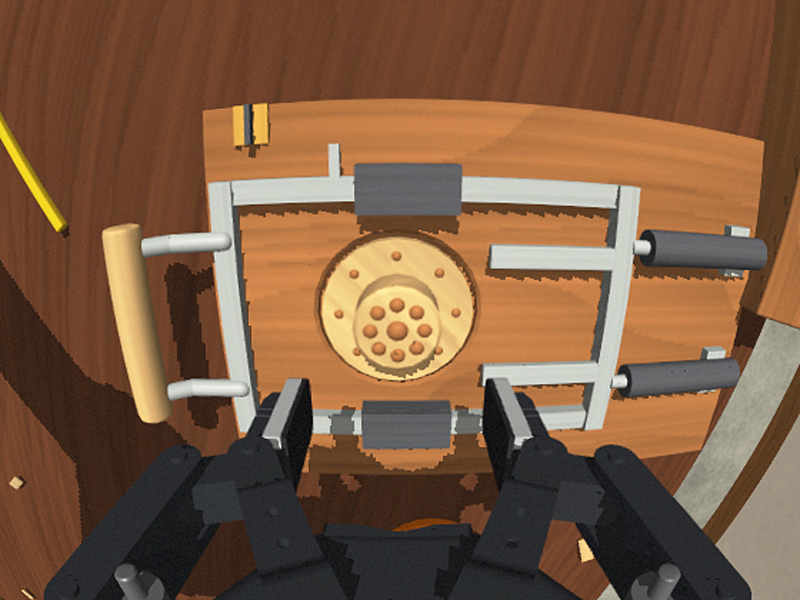

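The rosette sits concentric in the pocket, boss up at (398,330), with an even ring all round. The slide is at rest. Next is the handle.

```bash
python3 -m crank '[0,0,0,-0.03,-0.0075,0,52, 0,0,0,-0.03,-0.0075,0,52, 0,0,0,-0.03,-0.0075,0,52, 0,0,0,-0.03,-0.0075,0,52, 0,0,0,-0.015,-0.005,0,52, 0,0,0,0,0,0,52,0,0,0,0,0,0,52,0,0,0,0,0,-0.02,52]' 60
python3 - <<'E'
from h import *
d=snap('wrist','w5')
s=cv2.resize(d['frame'],(800,600),interpolation=cv2.INTER_CUBIC);cv2.imwrite('pics/w5b.png',s[:,:,::-1])
o=observe();print(o['position'],o['ft_force'],proj(d,(.5307,-.0228,.066),True)/.7)
d=load('w4'); K=lambda u,v:np.array([(u+.5)*.7-.5,(v+.5)*.7-.5])
print((px(d,*K(334,146),.037,True)-px(d,*K(249,125),.039,True))@[np.cos(.251),np.sin(.251),0])
E
```

```text
time_s: 8.2
position: [0.5327, -0.023, 0.1135]
tool_rot: [[0.969, 0.248, 0.005], [0.248, -0.969, -0.001], [0.004, 0.002, -1.0]]
ft_force: [0.6, 0.9, -0.4]
grip_width: 0.0442
[ 0.53065454 -0.02245705  0.10930109] [-0.84726496  0.64982572 -3.8310229 ] [392.73344284 348.98637689]
0.04146000906167876
```

View pics/w5b.png

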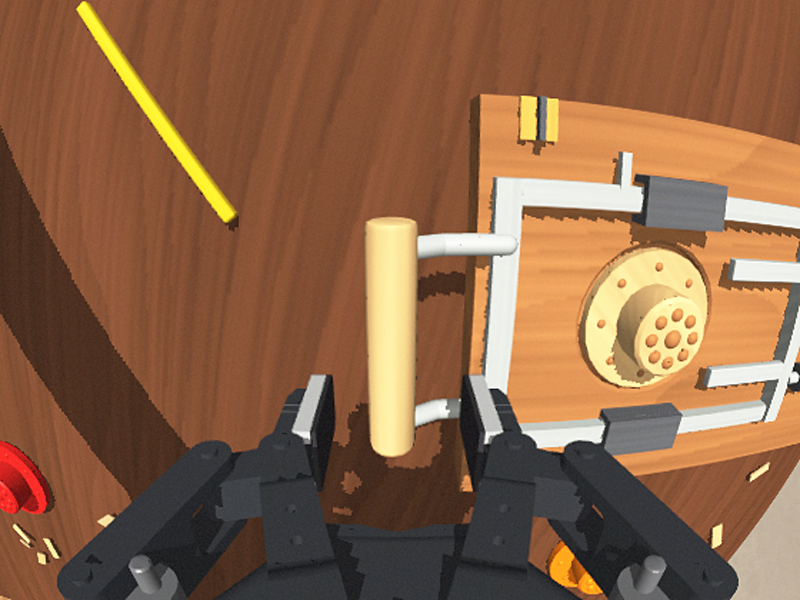

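The handle is centred between the pads in x (391 against a predicted 393). It runs from v 217 to 457, with the struts at v 245 and 410, so the pads fit between them. I descend, close and pull about 30 mm first.

```bash
python3 -m crank '[0,0,0,0,0.002,-0.025,52, 0,0,0,0,0,-0.02,52, 0,0,0,0,0,-0.015,52, 0,0,0,0,0,0,52, 0,0,0,0,0,0,15, 0,0,0,0,0,0,15, 0,0,0,0,0,0,15, 0,0,0,0,0,0,15, 0,0,0,0,0,0,15,0,0,0,0,0,0,15,0,0,0,0,0,0,15]' 60
python3 -m crank '[0,0,0,-0.0048,-0.0012,0,15, 0,0,0,-0.0048,-0.0012,0,15, 0,0,0,-0.0048,-0.0012,0,15, 0,0,0,-0.0048,-0.0012,0,15, 0,0,0,-0.0048,-0.0012,0,15, 0,0,0,-0.0048,-0.0012,0,15, 0,0,0,-0.0048,-0.0012,0,15, 0,0,0,-0.0048,-0.0012,0,15, 0,0,0,0,0,0,15,0,0,0,0,0,0,15,0,0,0,0,0,0,15]'
python3 - <<'E'
from h import *
d=snap('wrist','w6')
s=cv2.resize(d['frame'],(800,600),interpolation=cv2.INTER_CUBIC);cv2.imwrite('pics/w6b.png',s[:,:,::-1])
snap('top','top6')
E
```

```text
time_s: 9.35
position: [0.5298, -0.0211, 0.0531]
tool_rot: [[0.969, 0.248, -0.002], [0.248, -0.969, -0.001], [-0.002, 0.0, -1.0]]
ft_force: [-5.6, -2.5, 3.3]
grip_width: 0.0201
time_s: 10.45
position: [0.4941, -0.0303, 0.0532]
tool_rot: [[0.969, 0.247, 0.005], [0.247, -0.969, -0.0], [0.005, 0.001, -1.0]]
ft_force: [8.4, 4.0, -4.9]
grip_width: 0.0202
```

View pics/w6b.png

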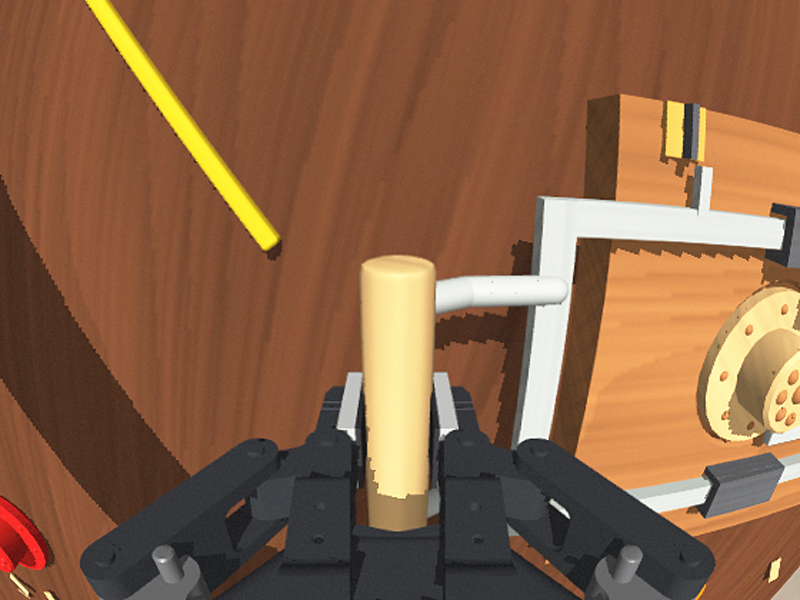

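The slide has followed. The pointer tip is at (705,168) and the ridge runs about (689,104) to (691,158), so it is still a little short. I enlarge this in the wrist and top views.

Run:
```python
from h import *
w=load('w6');t=load('top6')
A=cv2.resize(w['frame'][65:165,440:540],None,fx=4,fy=4,interpolation=cv2.INTER_CUBIC)
B=cv2.resize(t['frame'][150:200,220:270],None,fx=8,fy=8,interpolation=cv2.INTER_CUBIC)
cv2.imwrite('pics/c6.png',np.hstack([A,B])[:,:,::-1])
```

```text
(no output)
```

View pics/c6.png

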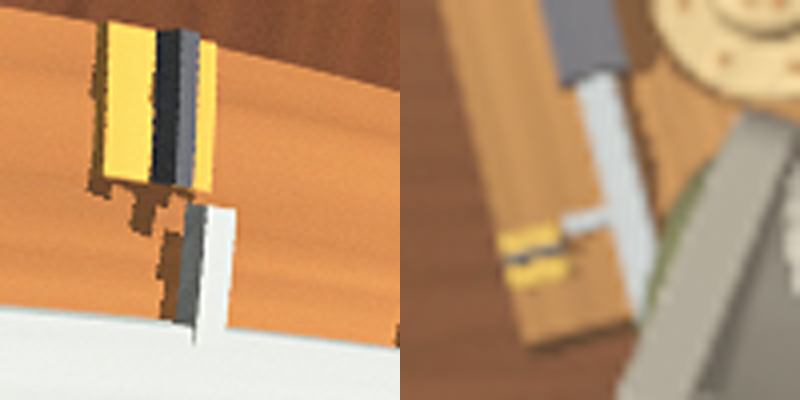

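Run:
```python
from h import *
w=load('w6');t=load('top6');n=np.array([np.cos(.2507),np.sin(.2507),0])
Wk=lambda u,v:(440+(u+.5)/4-.5,65+(v+.5)/4-.5); Tk=lambda u,v:(220+(u-400+.5)/8-.5,150+(v+.5)/8-.5)
for zr,zp in((.039,.037),(.039,.039)):
  print(((px(w,*Wk(222,208),zp,True)-px(w,*Wk(186,185),zr,True))@n), ((px(t,*Tk(566,226),zp)-px(t,*Tk(533,256),zr))@n))
print(observe()['position'])
```

```text
0.007890074054193869 0.00770524664508713
0.006331909576436853 0.0072417737465815864
[ 0.49412762 -0.03030379  0.05316007]
```

```bash
python3 -m crank '[0,0,0,-0.0025,-0.0006,0,15, 0,0,0,-0.0025,-0.0006,0,15, 0,0,0,-0.0024,-0.0006,0,15, 0,0,0,0,0,0,15,0,0,0,0,0,0,15,0,0,0,0,0,0,15,0,0,0,0,0,0,15]'
python3 - <<'E'
from h import *
w=snap('wrist','w7');t=snap('top','top7')
A=cv2.resize(w['frame'][55:155,460:560],None,fx=4,fy=4,interpolation=cv2.INTER_CUBIC)
B=cv2.resize(t['frame'][120:220,220:320],None,fx=4,fy=4,interpolation=cv2.INTER_CUBIC)
cv2.imwrite('pics/c7.png',np.hstack([A,B])[:,:,::-1])
E
```

```text
time_s: 11.25
position: [0.4869, -0.0321, 0.0532]
tool_rot: [[0.969, 0.247, 0.006], [0.247, -0.969, -0.0], [0.006, 0.002, -1.0]]
ft_force: [8.8, 4.7, -5.6]
grip_width: 0.0203
```

View pics/c7.png

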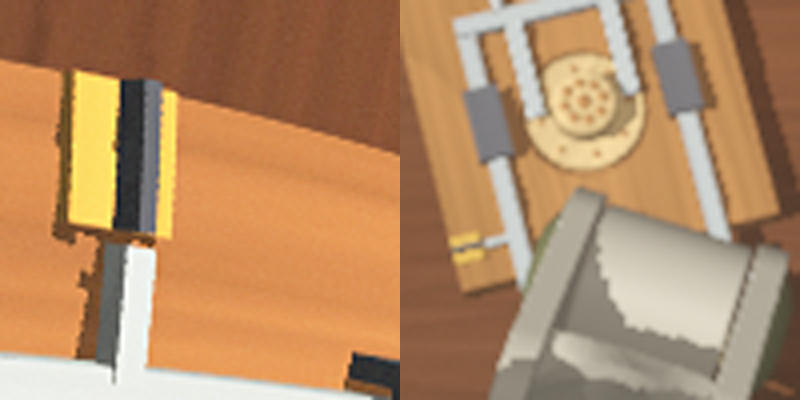

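The pointer tip is at about (141,247) against the ridge top at (149,230). The fork covers the flange beside the boss, and the rosette is undisturbed. I check the numbers before handing in.

Run:
```python
from h import *
w=load('w7');t=load('top7');n=np.array([np.cos(.2507),np.sin(.2507),0])
Wk=lambda u,v:(460+(u+.5)/4-.5,55+(v+.5)/4-.5); Tk=lambda u,v:(220+(u-400+.5)/4-.5,120+(v+.5)/4-.5)
for zr,zp in((.039,.037),(.039,.039)):
  print(((px(w,*Wk(141,247),zp,True)-px(w,*Wk(149,230),zr,True))@n), ((px(t,*Tk(485,243),zp)-px(t,*Tk(467,247),zr))@n))
o=observe();print(o['ft_force'],o['grip_width'])
```

```text
0.00037834091478467424 0.00014699821697661437
-0.001178883587671026 -0.00030545133627052747
[ 8.72555325  5.08774874 -5.59455511] 0.020327565854592264
```

Both views put the pointer within about 1 mm of the ridge. Handing in.

```bash
python3 -c "
from rig import *
print(close_job())"
```

```text
the job is handed in; nothing more can be done
None
```

The job is handed in at about 11 s of the 58 s, with the gripper still holding the handle at the mark; no verdict was reported. I took the boss-up rosette by its boss, set it in the pocket and let go with the slide still at rest. I then gripped the handle and pulled it until the pointer stood level with the ridge.

**Last checks:**
- **Pointer:** it measured within about 1.2 mm of the ridge in the wrist view and 0.3 mm in the top view.
- **Rosette:** after release it looked concentric in the pocket and boss up. In the last top view the fork covers its flange beside the boss. I judged flat seating from that picture and from contact at the expected height, and did not measure tilt separately.
- **Grip:** the 60 N grip on the handle was steady, with about 10 N of pull at the wrist.
- **Other things on the bench:** I noticed nothing else moved, but did not measure this.

**Disagreements:**
- The two cameras differed by up to 2.5 mm on where the rosette lay, and by 4 mm on the pocket's position across the bench. Both still gave nearly the same small placing correction, which I used.
- When the jaws closed on the boss the wrist read about 7 N upward, probably the fingertips touching the flange. It had no visible effect.

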